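# Scan the fuller of two look-alike tins

### The arm

A 6-joint arm with a two-finger parallel gripper is mounted at the origin on a cart in front of the work surface, level with it; the furniture and walls round the work are solid. World frame = base frame: x ahead of the robot, y to its left, z up, the work surface at z = 0. Lengths are in mm, angles in rad, forces in N, time in s.
With the tool pointing down it reaches from about 250 to 800 mm from the base axis. Payload 3.9 kg.
Tool frame: the origin (TCP) lies on the centre line of the jaws, within the pads' length; the fingertips stand 14 mm ahead of it and the grasp point (between the pads) lies 5 mm behind it; z points along the fingers, y is the line along which they close (so a half turn about z gives the same grasp; the last joint's range is limited). The gripper opens to 85 mm and grips with 20 to 120 N. Pads are 22 mm wide; open, the fingers measure 114 mm over their backs; the gripper's body (76 mm by 85 mm) begins 54 mm behind the grasp point. The pads swing forward as they close: fully open they stand 13 mm farther back than shut.
Start: joints at [-1.219, 0.26, -0.138, 1.173, 0, 1.571], TCP at [180.904, -492.838, 245.304] pointing down, gripper open.
Joint ranges: [-2.78, 2.78], [-0.83, 1.72], [-1.28, 1.37], [-1.9, 2.12], [-1.57, 1.48], [-3.14, 3.14]. Speed limits (rad/s): [2.57, 2.57, 3.14, 3.14, 3.14, 3.14].

### API

Orientations are given as a unit quaternion [x, y, z, w].
In Python, from workcell import r gives the robot as it stands.
- The arm moves only by the shell command python3 -m creep 'ROWS' [FORCE]. ROWS is JSON, a list of rows, each a list of 3 entries, a list of its own where there are three numbers: the shift along the tool's x, y, z in units of 50 mm (1.0 is 50 mm), then the turn, a rotation vector about the tool's x, y, z in units of 8 degrees (1.0 is 8 degrees), then the closure, from 0 (fully open) to 1 (shut). A call has 1 to 5 rows; each row is the pose to reach, as a shift and turn from the pose commanded when the call began, along the tool's axes at that moment; what a row does not reach only later rows make up. A row lasts 1/10 s, in which the tool goes at most 50 mm and 8.59 degrees, less where a joint would pass 70% of its speed; a pose out of reach is approached as far as the arm can. A call with a gripper value outside its range is refused whole. The fingers move at their own pace and stop on an object; FORCE is the grip in N (left out, the last holds). Time passes only in rows, so rows that repeat a pose let the fingers close. It gives the time, the measured TCP pose, the force, the opening and the grip force at its end, in the units of the state.
- r.get_obs(): the state, without advancing time (a new reading comes with each control period).
- r.read_camera(name): name is "scene" or "top" or "wrist"; returns a dict with "color" (480x640x3 uint8, blue, green, red), "range_z" (480x640 float32, mm along the optical axis (not along the pixel's ray), 0 where there is no reading), "fovy" (degrees; the focal length in pixels is half the picture's height over the tangent of half this angle, whatever the lens; pixels are square), "cx", "cy" (the principal point, pixels), "extrinsics" (4x4, takes a point from world to camera coordinates). Camera axes: x right, y up, looking along -z (the intrinsics and any distortion apply to the point x, -y, -z); pixel columns grow to the right and rows downward; lengths in mm; the calibration is good to about 2 mm. A picture is of the moment at which its call begins.
- r.sign_off(): hands the job in; it is judged then, once.
The state is a dict: "time_s": time; "joint_positions": joint angles; "qvel": joint speeds; "effort": joint torques, N m; "position": TCP position; "ee_rot": TCP orientation; "wrist_force": force on the tool from outside, world axes, zero at the start; "torque": the same for the moment, N m; "finger_gap": finger opening in mm; "grasp_force": force on a finger pad.
Only numpy, scipy, OpenCV 4.12 (cv2) and the standard library are available. Lean on these libraries where they do the work, as an engineer would, in place of code of your own. Each camera call takes 0.05 s, during which the arm holds its last target. There are 200 camera calls.

### The job

Uncover the code reader first: lift the orange dust cap off its window and set it flat into the round cup of the cap holder. Then lift each of the two look-alike tins clear of the bench in turn to feel its weight, set the lighter one back down on the bench, and hold the heavier one level and centred about 5 cm above the reader's window, without touching the reader. Finish while still holding it there; keep the tins upright throughout and leave everything else where it is.

Things in the scene. Friction and masses are not known exactly. Their poses are not given: they have to be found in the camera images.
- reader_window (a point): centre of the round blue window on top of the code reader, fixed to the bench: white square housing 84x84 mm, 28 mm high, with a round barrel of 36 mm diameter that ends 40 mm above the bench; the point lies on the barrel's flat top, z up
- cap_knob (a point): centre of the knob of the loose orange dust cap that starts on the reader's barrel. Knob: 18 mm diameter, 18 mm high, upright on the cap's flat top. Below it the cap is 48 mm across and 14 mm high (10 mm deep inside, 42 mm inner diameter, so it is lifted straight off). The point lies 23 mm above the cap's lower edge, 9 mm below the knob's top, z up the knob; at the start 17 mm above the window. Weight 40 g
- holder_seat (a point): centre of the inner floor of the cap holder's open round cup, 12 mm above the bench, z up; cup 60 mm inner diameter, 68 mm outer diameter, 10 mm deep, on a square aluminium base 84x84 mm fixed to the bench. With the cap seated its knob's centre is 23 mm above this point
- tin_1_centre (a point): centre of a closed round tin, grey-white with a red disc on its lid, 65 mm diameter, 26 mm high, standing on the bench; the point lies on its axis 13 mm above its underside, z along the axis. Its twin looks exactly alike; one is well filled and the other nearly empty. One weighs 0.09 to 0.16 kg, the other 0.3 to 0.51 kg; neither looks nor name tell which is which.
- tin_2_centre (a point): centre of a closed round tin, grey-white with a red disc on its lid, 65 mm diameter, 26 mm high, standing on the bench; the point lies on its axis 13 mm above its underside, z along the axis. Its twin looks exactly alike; one is well filled and the other nearly empty. One weighs 0.09 to 0.16 kg, the other 0.3 to 0.51 kg; neither looks nor name tell which is which.
- reader: the reader; origin at the centre of its underside on the bench
- cap: the dust cap; origin at the centre of its lower edge
- tin_1: the tin of point tin_1_centre; origin at the centre of its underside
- tin_2: the tin of point tin_2_centre; origin at the centre of its underside
- bottle_amber: bystander, to be left alone: brown bottle with black cap, 62 mm diameter, 125 mm high; origin at the centre of its underside
- bottle_white: bystander, to be left alone: white bottle with red cap, 56 mm diameter, 140 mm high; origin at the centre of its underside
- ptfe_tape: bystander, to be left alone: white tape spool with blue core, 56 mm diameter, 14 mm high; origin at the centre of its underside
- usb_stick: bystander, to be left alone: red memory stick, 18x53x8 mm; origin at the centre of its underside
- union_2: bystander, to be left alone: brass pipe fitting, 22x67x19 mm; origin at the centre of its underside
- solder_spool: bystander, to be left alone: white wire spool with black core, 50 mm diameter, 30 mm high; origin at the centre of its underside
Mind the look-alikes: they are no part of the job. What is shaped like the tin_1 but brown or pink is not meant.

How it is judged (in metres and radians):
On the way, in this order (a step that is already met when the one before it is completed fails the run):
1. the dust cap lies flat in the cup of the holder, let go (horizontal distance between cap_knob and holder_seat below 0.01 m and z of cap_knob in the frame of holder_seat below 0.027 m and angle between cap_knob's own z axis and vertical below 0.1 rad and contact force between the fingers and cap below 0.1 N), for 0.2 s.
2. the lighter tin is lifted clear of the bench while the heavier stands on the bench (before or after a trial lift of the heavier) ((((height (world z) of tin_1_centre above 0.05 m and contact force between the fingers and tin_1 above 0.5 N) and (height (world z) of tin_2_centre below 0.017 m and angle between tin_2_centre's own z axis and vertical below 0.1 rad and contact force between the fingers and tin_2 below 0.1 N) and contact force between tin_2 and anything else above 2.3 N) or ((height (world z) of tin_2_centre above 0.05 m and contact force between the fingers and tin_2 above 0.5 N) and (height (world z) of tin_1_centre below 0.017 m and angle between tin_1_centre's own z axis and vertical below 0.1 rad and contact force between the fingers and tin_1 below 0.1 N) and contact force between tin_1 and anything else above 2.3 N))), for 0.2 s.
3. the lighter tin is back down and the heavier is lifted clear of the bench in the gripper ((((height (world z) of tin_1_centre above 0.05 m and contact force between the fingers and tin_1 above 0.5 N) and (height (world z) of tin_2_centre below 0.017 m and angle between tin_2_centre's own z axis and vertical below 0.1 rad and contact force between the fingers and tin_2 below 0.1 N) and contact force between tin_2 and anything else between 0.4 and 2.3 N) or ((height (world z) of tin_2_centre above 0.05 m and contact force between the fingers and tin_2 above 0.5 N) and (height (world z) of tin_1_centre below 0.017 m and angle between tin_1_centre's own z axis and vertical below 0.1 rad and contact force between the fingers and tin_1 below 0.1 N) and contact force between tin_1 and anything else between 0.4 and 2.3 N))), for 0.2 s.
At the end, for the whole second after the job is handed in: the heavier tin is held in the gripper, still, level within 0.2 rad, its centre within 25 mm of the window's axis and 35 to 105 mm above the window, the reader untouched; the cap lies flat in the cup; the lighter tin stands on the bench, let go (all of step 1 and (((height (world z) of tin_1_centre above 0.05 m and contact force between the fingers and tin_1 above 0.5 N) and (height (world z) of tin_2_centre below 0.017 m and angle between tin_2_centre's own z axis and vertical below 0.1 rad and contact force between the fingers and tin_2 below 0.1 N) and contact force between tin_2 and anything else between 0.4 and 2.3 N and linear speed of tin_2 below 0.02 m/s and horizontal distance between tin_1_centre and reader_window below 0.025 m and z of tin_1_centre in the frame of reader_window between 0.035 and 0.105 m and angle between tin_1_centre's own z axis and vertical below 0.2 rad and linear speed of tin_1 below 0.03 m/s and contact force between tin_1 and reader below 0.1 N) or ((height (world z) of tin_2_centre above 0.05 m and contact force between the fingers and tin_2 above 0.5 N) and (height (world z) of tin_1_centre below 0.017 m and angle between tin_1_centre's own z axis and vertical below 0.1 rad and contact force between the fingers and tin_1 below 0.1 N) and contact force between tin_1 and anything else between 0.4 and 2.3 N and linear speed of tin_1 below 0.02 m/s and horizontal distance between tin_2_centre and reader_window below 0.025 m and z of tin_2_centre in the frame of reader_window between 0.035 and 0.105 m and angle between tin_2_centre's own z axis and vertical below 0.2 rad and linear speed of tin_2 below 0.03 m/s and contact force between tin_2 and reader below 0.1 N)) and contact force between each of the arm, the fingers and reader below 0.1 N); the arm keeps its last pose, push and grip.
It fails at once if a tin is tipped over (more than 0.6 rad) (angle between any of tin_1_centre, tin_2_centre's own z axis and vertical above 0.6 rad).
It fails at once if a bystander is moved more than 25 mm (distance of any of bottle_amber, bottle_white, ptfe_tape, usb_stick, union_2, solder_spool from where it was at the start of the episode above 0.025 m).
It also fails if it takes over 72 s, if anything falls off the work surface, if the arm or the gripper's body presses on something with over 40 N, if the wrist force passes 120 N, or if a joint passes its speed limit or range.

## Working session

There is one attempt and no reset: what is moved stays moved. The work goes in short steps, Python scripts to look and compute and a shell command to move; the robot and the scene stay as the last step left them, time stands still between calls to the robot, and variables do not carry over. Pictures are saved under pics/ and viewed, at most 10 in all, crops included, and the job is handed in when it is done.

```bash
mkdir -p pics
cat > h.py <<'E'
import numpy as np, cv2
from workcell import r
from scipy.spatial.transform import Rotation as R
def cam(n):
    c=r.read_camera(n); f=240/np.tan(np.radians(c['fovy'])/2)
    v,u=np.mgrid[0:480,0:640]; d=c['range_z']
    P=np.stack([(u-c['cx'])/f*d,-(v-c['cy'])/f*d,-d],-1)
    E=np.array(c['extrinsics']); W=(P-E[:3,3])@E[:3,:3]
    W[d==0]=np.nan
    return c['color'],W,c
def go(t):
    "shift in tool units to world target t"
    o=r.get_obs(); return R.from_quat(o['ee_rot']).inv().apply(np.array(t)-o['position'])/50
E
python3 - <<'E'
from h import *
for n in('top','scene'):
    im,W,c=cam(n); cv2.imwrite(f'pics/{n}.png',im); np.save(n+'.npy',W); print(n,c['fovy'],c['cx'],c['cy'],np.round(c['extrinsics'],2).tolist(),[k for k in c])
print(r.get_obs())
E
```

```text
top 44.45523357017352 319.49034725691547 244.89105673659546 [[-0.01, -1.0, -0.01, 6.57], [1.0, -0.01, 0.08, -559.85], [-0.08, -0.01, 1.0, -1277.03], [0.0, 0.0, 0.0, 1.0]] ['color', 'range_z', 'fovy', 'cx', 'cy', 'extrinsics']
scene 44.38608732572519 327.37679797376796 245.50366363712953 [[-0.6, -0.8, -0.0, 319.73], [0.61, -0.46, 0.64, -366.17], [-0.52, 0.39, 0.76, -1207.81], [0.0, 0.0, 0.0, 1.0]] ['color', 'range_z', 'fovy', 'cx', 'cy', 'extrinsics']
{'time_s': 0.1, 'joint_positions': array([-1.21900665e+00,  2.60623556e-01, -1.39239527e-01,  1.17272195e+00,
       -1.50873172e-05,  1.57077361e+00]), 'qvel': array([-1.01138354e-03, -2.82548487e-03,  2.16640611e-03, -5.74401408e-05,
        1.60407325e-04, -1.48390275e-03]), 'effort': array([ 4.29367028e-04, -4.06506550e+01,  2.54528296e+01,  1.00441271e-02,
       -1.47149569e-05, -5.80995433e-06]), 'position': array([ 180.69387308, -492.28954521,  244.54559234]), 'ee_rot': array([ 9.84567963e-01,  1.75000359e-01, -1.63919442e-04, -8.79235368e-04]), 'wrist_force': array([0.53893602, 0.56734478, 0.8436016 ]), 'torque': array([-0.01761269, -0.05261189, -0.04218498]), 'grasp_force': 0.0, 'finger_gap': 85.42827847066143}
```

View pics/top.png

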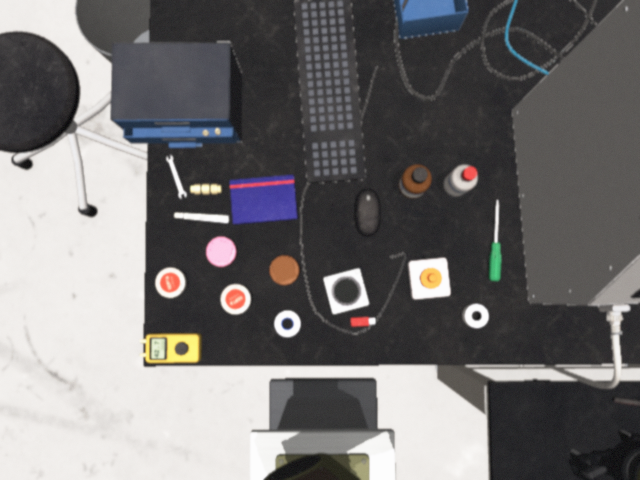

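View pics/scene.png

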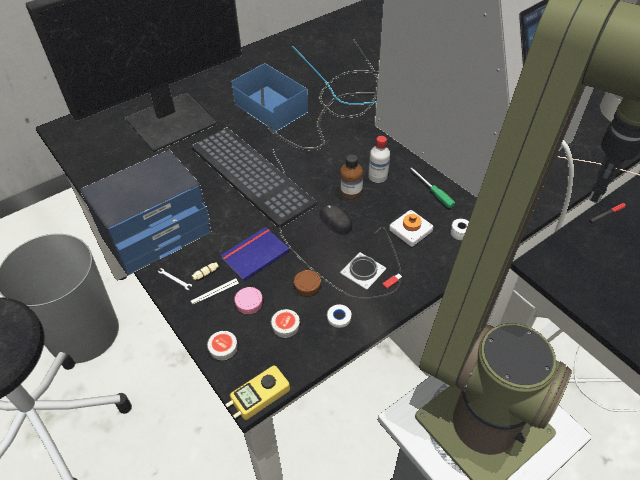

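The top view shows the reader with its orange cap at (431,278), the holder cup at (347,290), and grey-white tins with red discs at (170,282) and (236,299). The look-alikes are pink at (221,251) and brown at (284,270), so neither is meant. Next I'll measure these and confirm them in one crop.

Run:
```python
from h import *
W=np.load('top.npy'); im=cv2.imread('pics/top.png')
def fit(name,u,v,rad,zlo,zhi):
    v0,v1,u0,u1=v-rad,v+rad,u-rad,u+rad
    P=W[v0:v1,u0:u1].reshape(-1,3); m=(P[:,2]>zlo)&(P[:,2]<zhi); Q=P[m]
    (a,b),rr=cv2.minEnclosingCircle(Q[:,:2].astype(np.float32))
    print(name,len(Q),'med',np.round(np.median(Q,0),1),'mean',np.round(Q.mean(0),1),'circ',round(a,1),round(b,1),round(rr,1), 'ext',np.round(np.ptp(Q,0),1))
fit('tinA',170,282,20,18,40);fit('tinB',236,299,20,18,40)
fit('pink',221,251,20,15,60);fit('brown',284,270,20,15,60)
fit('knob',431,278,25,62,90);fit('captop',431,278,25,46,60);fit('reader',431,278,28,20,34)
fit('cuprim',347,290,26,17,30);fit('holder',347,290,28,5,30)
fit('bench',300,200,5,-20,20)
fit('amber',415,178,25,20,200);fit('white',460,180,28,20,200)
for u,v in[(560,200),(515,110),(530,300),(620,290),(600,250)]: print(u,v,np.round(W[v,u]))
a=cv2.resize(im[225:325,140:300],None,fx=2.5,fy=2.5,interpolation=2);b=cv2.resize(im[225:325,310:470],None,fx=2.5,fy=2.5,interpolation=2)
cv2.imwrite('pics/crop.png',np.hstack([a,b]))
# colour-based cross-check
S=np.load('scene.npy')
for n,u,v in[('A',222,345),('B',285,322)]:
    P=S[v-18:v+18,u-18:u+18].reshape(-1,3);Q=P[(P[:,2]>20)&(P[:,2]<36)];print('scene',n,cv2.minEnclosingCircle(Q[:,:2].astype(np.float32)),np.median(Q,0))
P=S[200:245,385:440].reshape(-1,3);Q=P[(P[:,2]>60)];print('scene knob',len(Q),np.median(Q,0))
Q=P[(P[:,2]>46)&(P[:,2]<60)];print('scene cap',cv2.minEnclosingCircle(Q[:,:2].astype(np.float32)))
```

```text
tinA 679 med [480.  333.1  24. ] mean [480.4 333.   24.2] circ 480.7 333.1 33.1 ext [62.  64.7 15.6]
tinB 679 med [443.8 189.   24.3] mean [443.4 188.9  24.3] circ 443.3 189.2 32.8 ext [63.7 64.3 13.5]
pink 683 med [547.9 221.4  24.4] mean [548.  221.6  24.3] circ 548.4 222.1 32.9 ext [62.9 65.1 17.7]
brown 682 med [506.8  81.6  24.3] mean [506.2  81.7  24.3] circ 506.4 82.0 32.6 ext [64.3 62.7 17.5]
knob 13 med [ 490.3 -236.9   63.4] mean [ 488.4 -236.6   63.8] circ 487.3 -237.9 7.7 ext [15.  12.7  5.6]
captop 62 med [ 486.4 -237.2   51.1] mean [ 486.3 -236.5   52.4] circ 485.8 -237.1 23.0 ext [43.2 38.8 13.8]
reader 1029 med [ 485.1 -232.5   26. ] mean [ 485.6 -236.2   26.1] circ 485.6 -238.1 56.4 ext [88. 88. 14.]
cuprim 154 med [460.1 -55.2  20.6] mean [459.2 -55.1  20.7] circ 459.1 -54.9 33.8 ext [66.  66.3  9.2]
holder 1239 med [459.8 -55.    9.7] mean [458.9 -54.9  10.8] circ 460.2 -57.5 81.7 ext [118.5 116.1  21.2]
bench 100 med [ 6.653e+02  4.780e+01 -5.000e-01] mean [6.656e+02 4.780e+01 3.000e-01] circ 665.2 47.8 15.0 ext [23.2 20.7 30.8]
amber 802 med [ 689.  -199.8   87.6] mean [ 690.6 -200.9   88.4] circ 697.1 -206.6 31.6 ext [ 61.4  61.8 108.5]
white 728 med [ 688.8 -295.1   96.7] mean [ 690.3 -296.7   95.3] circ 697.0 -304.4 27.9 ext [ 52.7  55.6 123.6]
560 200 [ 622. -446.  236.]
515 110 [ 858. -435.   37.]
530 300 [ 435. -458.   24.]
620 290 [ 454. -486.  362.]
600 250 [ 519. -452.  373.]
scene A ((476.07745361328125, 334.160400390625), 33.43762969970703) [474.6681034 334.500076   24.803937 ]
scene B ((439.5204162597656, 189.07313537597656), 34.29570770263672) [437.66830767 190.39435628  24.66706276]
scene knob 16 [ 480.97262143 -234.78608437   62.42722754]
scene cap ((478.4568176269531, -232.97283935546875), 21.61459732055664)
```

View pics/crop.png

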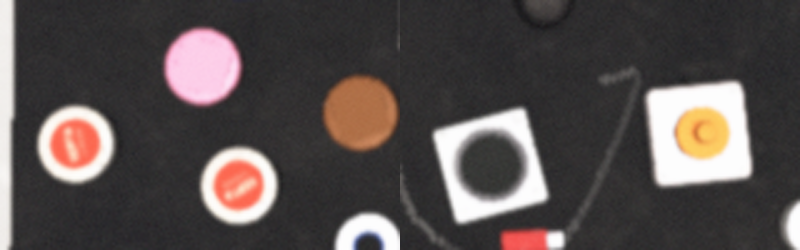

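The crop confirms it: the tins with red discs on white rims are at crop (75,145) and (239,185), the pink and brown ones are decoys, and the cup and capped reader are as expected. Depth sizes match too (tin radius 33, top about 25). The cameras disagree by about 4 mm, so I'll refine with the wrist camera.

```bash
python3 -m creep '[[[0.7,-0.5,0],[0,0,-1],0.3],[[1.4,-1,0],[0,0,-2],0.3],[[2.1,-1.5,0],[0,0,-3],0.3],[[2.8,-2,0],[0,0,-4],0.3],[[3.4,-2.4,0],[0,0,-5.3],0.3]]' 30
python3 - <<'E'
from h import *
o=r.get_obs();print(o['position'],o['joint_positions'],R.from_quat(o['ee_rot']).as_matrix().round(3),go([483,-236,150]))
E
```

```text
time_s: 0.6
position: [299.5, -319.5, 245.0]
ee_rot: [0.861, 0.508, 0.0, -0.001]
wrist_force: [0.6, 0.4, -0.6]
finger_gap: 59.6
grasp_force: 0.0
[ 299.50097442 -319.49327285  244.97181354] [-8.17924542e-01  1.12098035e-01 -3.27997659e-01  1.13170271e+00
  3.42401694e-04  1.25711414e+00] [[ 0.483  0.876 -0.   ]
 [ 0.876 -0.483  0.001]
 [ 0.001 -0.001 -1.   ]] [3.23395966 2.40804102 1.89944969]
```

```bash
python3 -m creep '[[[0.65,0.48,0],[0,0,0],0.3],[[1.3,0.96,0],[0,0,0],0.3],[[1.95,1.44,0.4],[0,0,0],0.3],[[2.6,1.92,0.9],[0,0,0],0.3],[[3.2,2.4,1.5],[0,0,0],0.3]]'
python3 -m creep '[[[0,0,0],[0,0,0],0.3],[[0,0,0],[0,0,0],0.3]]'
python3 - <<'E'
from h import *
im,W,c=cam('wrist');cv2.imwrite('pics/w1.png',im)
o=r.get_obs();print(o['position'],c['fovy'])
P=W.reshape(-1,3);P=P[np.isfinite(P[:,0])];d=np.hypot(P[:,0]-484,P[:,1]+236)
for n,lo,hi,q in(('knob',58,72,18),('cap',44,54,35),('reader',22,33,70)):
    Q=P[(d<q)&(P[:,2]>lo)&(P[:,2]<hi)];
    if len(Q): print(n,len(Q),np.median(Q,0).round(1),cv2.minEnclosingCircle(Q[:,:2].astype(np.float32)), np.ptp(Q,0).round())
E
```

```text
time_s: 1.1
position: [484.1, -239.8, 170.0]
ee_rot: [0.863, 0.506, 0.001, 0.001]
wrist_force: [1.0, -0.3, 2.0]
finger_gap: 59.9
grasp_force: 0.0
time_s: 1.3
position: [481.3, -239.7, 168.9]
ee_rot: [0.862, 0.506, -0.001, -0.001]
wrist_force: [0.2, -0.1, 0.2]
finger_gap: 59.7
grasp_force: 0.0
[ 481.24994337 -240.46442538  170.01748243] 68.34511399602289
knob 509 [ 485.7 -238.3   62.3] ((485.25604248046875, -238.8525848388672), 9.091790199279785) [17. 18.  7.]
cap 1847 [ 487.6 -235.7   44.6] ((485.3012390136719, -238.88540649414062), 23.74144172668457) [47. 47. 10.]
reader 7416 [ 491.7 -227.8   28.1] ((485.2277526855469, -238.5928955078125), 56.45179748535156) [90. 90. 11.]
```

View pics/w1.png

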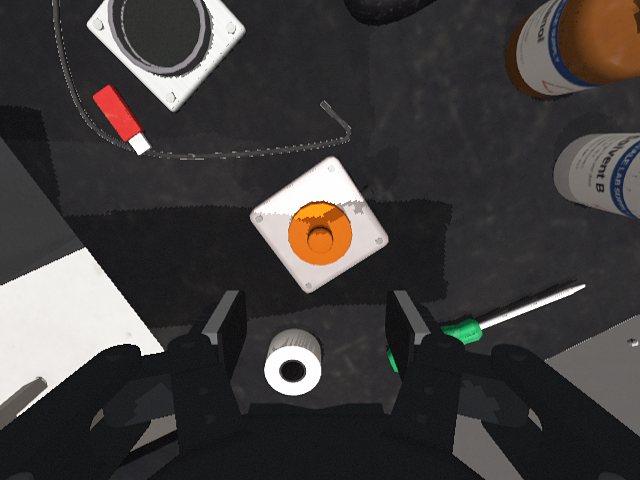

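The wrist view shows the knob at (320,237) between the finger columns (about 315) and nothing close to the fingers. Cap heights look about 4 mm lower than expected, so I'll check before descending.

Run:
```python
from h import *
im,W,c=cam('wrist')
P=W.reshape(-1,3);P=P[np.isfinite(P[:,0])];d=np.hypot(P[:,0]-485.3,P[:,1]+238.7)
for a,b in((0,7),(11,19),(28,40)): print(np.percentile(P[(d>a)&(d<b)][:,2],[5,25,50,75,95]).round(1))
d=np.hypot(P[:,0]-459,P[:,1]+55);Q=P[(d<48)&(P[:,2]>17)&(P[:,2]<30)];print(len(Q),cv2.minEnclosingCircle(Q[:,:2].astype(np.float32)),np.ptp(Q,0))
d=np.hypot(P[:,0]-485,P[:,1]+140);print('bench',np.median(P[d<15][:,2]))
print(go([485.3,-238.5,62]),r.get_obs()['position'])
```

```text
[ 61.8  62.7 231.6 241.1 247.7]
[ 44.  230.  237.9 245.5 255.3]
[ 27.7  29.5 196.2 227.1 245.6]
1481 ((458.7261657714844, -55.516868591308594), 34.017147064208984) [66.93723363 59.38428468  7.51634193]
bench 0.5442992803611317
[0.08332848 0.04623832 2.17520243] [ 481.29690112 -240.98134975  170.7625221 ]
```

```bash
python3 -m creep '[[[0.08,0.05,0.5],[0,0,0],0.3],[[0.08,0.05,1.0],[0,0,0],0.4],[[0.08,0.05,1.5],[0,0,0],0.4],[[0.08,0.05,1.9],[0,0,0],0.4],[[0.08,0.05,2.18],[0,0,0],0.4]]'
python3 -m creep '[[[0,0,0],[0,0,0],0.5],[[0,0,0],[0,0,0],0.6],[[0,0,0],[0,0,0],0.7],[[0,0,0],[0,0,0],0.8],[[0,0,0],[0,0,0],1]]' 30
python3 -m creep '[[[0,0,0],[0,0,0],1],[[0,0,0],[0,0,0],1],[[0,0,0],[0,0,0],1]]' 30
```

```text
time_s: 1.9
position: [484.9, -239.3, 61.5]
ee_rot: [0.863, 0.505, 0.0, 0.0]
wrist_force: [-0.7, -0.3, 0.8]
finger_gap: 51.5
grasp_force: 0.0
time_s: 2.4
position: [486.9, -239.1, 62.9]
ee_rot: [0.863, 0.506, 0.0, 0.001]
wrist_force: [-1.2, 0.0, 5.7]
finger_gap: 16.7
grasp_force: 29.2
time_s: 2.7
position: [486.9, -239.1, 62.9]
ee_rot: [0.863, 0.506, 0.0, 0.001]
wrist_force: [-1.0, -0.4, 6.2]
finger_gap: 16.4
grasp_force: 29.2
```

```bash
python3 -m creep '[[[0,0,-0.15],[0,0,0],1],[[0,0,-0.3],[0,0,0],1],[[0,0,-0.6],[0,0,0],1],[[0,0,-1.1],[0,0,0],1],[[0,0,-1.6],[0,0,0],1]]'
python3 - <<'E'
from h import *
o=r.get_obs();print(o['finger_gap'],o['grasp_force'],o['position'])
print(go([460,-55.5,141]))
E
```

```text
time_s: 3.2
position: [485.9, -238.1, 142.4]
ee_rot: [0.863, 0.506, -0.0, -0.0]
wrist_force: [0.8, -1.4, -0.5]
finger_gap: 17.0
grasp_force: 29.3
16.992672826973443 29.29275244474411 [ 485.85244634 -238.11547972  142.36403666]
[ 2.93430691 -2.23527294  0.0291045 ]
```

```bash
python3 -m creep '[[[0.6,-0.45,0],[0,0,0],1],[[1.2,-0.9,0],[0,0,0],1],[[1.8,-1.35,0],[0,0,0],1],[[2.4,-1.8,0.2],[0,0,0],1],[[2.93,-2.24,0.5],[0,0,0],1]]'
python3 -m creep '[[[0,0,0],[0,0,0],1],[[0,0,0],[0,0,0],1]]'
python3 - <<'E'
from h import *
im,W,c=cam('wrist');cv2.imwrite('pics/w2.png',im)
o=r.get_obs();print(o['position'])
P=W.reshape(-1,3);C=im.reshape(-1,3).astype(int);k=np.isfinite(P[:,0]);P,C=P[k],C[k]
org=(C[:,2]>150)&(C[:,0]<90)&(C[:,2]-C[:,0]>110)&(P[:,2]>60)
Q=P[org];print('cap',len(Q),np.median(Q,0).round(1),cv2.minEnclosingCircle(Q[:,:2].astype(np.float32)),np.percentile(Q[:,2],[5,50,95]))
d=np.hypot(P[:,0]-459,P[:,1]+55);Q=P[(d<48)&(P[:,2]>18)&(P[:,2]<30)];print('rim',len(Q),cv2.minEnclosingCircle(Q[:,:2].astype(np.float32)),np.ptp(Q,0))
E
```

```text
time_s: 3.7
position: [461.1, -54.4, 117.6]
ee_rot: [0.863, 0.506, 0.002, 0.001]
wrist_force: [0.8, 0.4, -0.5]
finger_gap: 16.5
grasp_force: 29.4
time_s: 3.9
position: [459.9, -55.3, 116.6]
ee_rot: [0.862, 0.507, -0.0, 0.0]
wrist_force: [-0.2, 0.2, -0.6]
finger_gap: 16.1
grasp_force: 29.4
[460.68795488 -56.04447023 116.96302682]
cap 5621 [463.5 -48.   98.3] ((460.2760314941406, -56.161441802978516), 24.17055892944336) [ 90.8724398   98.28452633 116.40090786]
rim 1228 ((458.51300048828125, -55.17718505859375), 33.94110870361328) [67.13582577 59.441547    6.5539098 ]
```

View pics/w2.png

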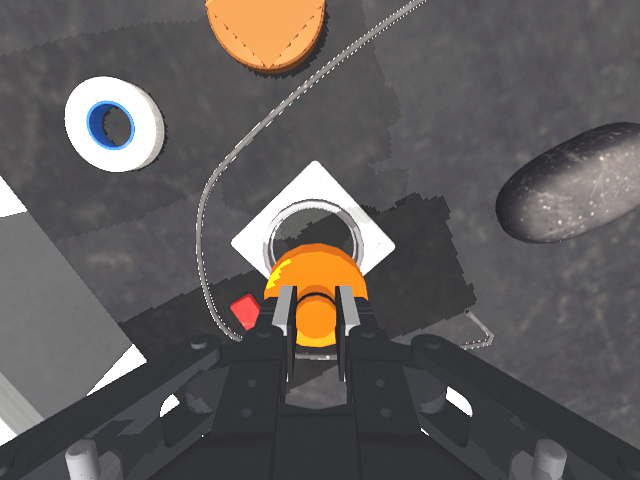

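The cap is level in the grip at (316,300), about 2 mm off the cup axis. I'll correct by -2 mm along tool y and lower it.

```bash
python3 -m creep '[[[0,-0.04,0.4],[0,0,0],1],[[0,-0.04,0.8],[0,0,0],1],[[0,-0.04,1.1],[0,0,0],1],[[0,-0.04,1.3],[0,0,0],1],[[0,-0.04,1.4],[0,0,0],1]]'
python3 -m creep '[[[0,0,0],[0,0,0],1],[[0,0,0.02],[0,0,0],1],[[0,0,0.02],[0,0,0],1]]'
```

```text
time_s: 4.45
position: [458.6, -55.7, 45.9]
ee_rot: [0.863, 0.505, -0.0, 0.0]
wrist_force: [-0.7, -0.2, -0.2]
finger_gap: 16.2
grasp_force: 29.4
time_s: 4.75
position: [458.9, -55.0, 45.9]
ee_rot: [0.863, 0.506, 0.001, 0.0]
wrist_force: [-0.2, 0.4, -0.5]
finger_gap: 16.2
grasp_force: 29.4
```

```bash
python3 -m creep '[[[0,0,0.02],[0,0,0],1],[[0,0,0.04],[0,0,0],1],[[0,0,0.04],[0,0,0],1]]'
python3 - <<'E'
from h import *
print(r.get_obs()['position'],r.get_obs()['wrist_force'])
E
```

```text
time_s: 5.05
position: [458.9, -54.9, 44.8]
ee_rot: [0.863, 0.506, 0.001, 0.001]
wrist_force: [-2.5, -0.6, 11.1]
finger_gap: 16.3
grasp_force: 30.5
[458.91415502 -54.88399889  44.83495029] [-2.49117116 -0.64973956 11.05635078]
```

Contact is made, so the cap is seated. Next I release and raise.

```bash
python3 -m creep '[[[0,0,-0.02],[0,0,0],0.9],[[0,0,-0.02],[0,0,0],0.7],[[0,0,-0.02],[0,0,0],0.5],[[0,0,-0.02],[0,0,0],0.4],[[0,0,-0.02],[0,0,0],0.4]]'
python3 -m creep '[[[0,0,-0.3],[0,0,0],0.4],[[0,0,-0.8],[0,0,0],0.2],[[0,0,-1.4],[0,0,0],0],[[0,0,-2],[0,0,0],0],[[0,0,-2],[0,0,0],0]]'
python3 - <<'E'
from h import *
im,W,c=cam('wrist')
P=W.reshape(-1,3);C=im.reshape(-1,3).astype(int);k=np.isfinite(P[:,0]);P,C=P[k],C[k]
d=np.hypot(P[:,0]-459,P[:,1]+55)
for n,q,lo,hi in(('knob',25,34,60),('captop',35,23,32)):
    Q=P[(d<q)&(C[:,2]-C[:,0]>80)&(P[:,2]>lo)&(P[:,2]<hi)];print(n,len(Q),cv2.minEnclosingCircle(Q[:,:2].astype(np.float32)),np.percentile(Q[:,2],[5,50,95]))
    A=np.c_[Q[:,:2],np.ones(len(Q))];print(np.linalg.lstsq(A,Q[:,2],rcond=None)[0][:2])
o=r.get_obs();print(o['position'],o['finger_gap'],go([443,189.3,143]))
E
```

```text
time_s: 5.55
position: [458.2, -54.8, 44.1]
ee_rot: [0.863, 0.506, -0.0, -0.0]
wrist_force: [-0.4, 0.5, 1.0]
finger_gap: 51.2
grasp_force: 0.0
time_s: 6.05
position: [461.3, -55.2, 147.9]
ee_rot: [0.863, 0.506, 0.003, 0.002]
wrist_force: [0.1, 0.1, 0.8]
finger_gap: 85.3
grasp_force: 0.0
knob 529 ((459.009033203125, -55.52356719970703), 9.158122062683105) [41.02685739 44.18422496 45.34418902]
[-0.04700914 -0.0713624 ]
captop 2563 ((459.00286865234375, -55.616172790527344), 23.961708068847656) [25.15349629 26.37875205 27.55735645]
[ 8.20742542e-05 -8.76012136e-04]
[460.08167736 -55.08617166 146.09628544] 85.65212097208513 [ 4.09735948 -2.68676875  0.05751177]
```

The cap is flat in the cup: its top is level at 26.4 mm and 0.4 mm off axis. Now tin B.

```bash
python3 -m creep '[[[0.8,-0.54,0],[0,0,0],0],[[1.6,-1.07,0],[0,0,0],0],[[2.4,-1.6,0],[0,0,0],0],[[3.25,-2.15,0],[0,0,0],0],[[4.1,-2.69,0],[0,0,0],0]]'
python3 -m creep '[[[0,0,0],[0,0,0],0],[[0,0,0],[0,0,0],0],[[0,0,0],[0,0,0],0]]'
python3 - <<'E'
from h import *
im,W,c=cam('wrist');cv2.imwrite('pics/w3.png',im)
P=W.reshape(-1,3);P=P[np.isfinite(P[:,0])]
for n,x,y in(('B',443,189),('A',480,333)):
    d=np.hypot(P[:,0]-x,P[:,1]-y);Q=P[(d<42)&(P[:,2]>20)&(P[:,2]<34)]
    if len(Q)>50: print(n,len(Q),cv2.minEnclosingCircle(Q[:,:2].astype(np.float32)),np.median(Q[:,2]),np.ptp(Q,0))
o=r.get_obs();print(o['position'],o['joint_positions'],o['wrist_force'],R.from_quat(o['ee_rot']).as_matrix().round(3)[:2,:2],go([443,189.3,17]))
E
```

```text
time_s: 6.6
position: [439.8, 190.1, 143.0]
ee_rot: [0.863, 0.505, -0.001, -0.0]
wrist_force: [2.0, -0.2, -0.6]
finger_gap: 85.6
grasp_force: 0.0
time_s: 6.9
position: [440.3, 187.7, 143.3]
ee_rot: [0.863, 0.505, -0.001, 0.0]
wrist_force: [0.0, -0.6, -0.1]
finger_gap: 85.6
grasp_force: 0.0
B 6091 ((441.9085693359375, 189.03294372558594), 32.6470832824707) 26.109703441768964 [65.10325768 65.03585903  8.40612186]
A 6072 ((478.9914245605469, 333.39794921875), 32.6457405090332) 26.3022338373845 [62.93643511 53.19857924  9.14381497]
[440.55030492 187.37732319 143.52485618] [ 4.02377576e-01  2.53179766e-01 -4.29739241e-01  8.89904513e-01
 -3.61204430e-04  2.48524938e+00] [-0.89088098 -0.5865397   0.28323272] [[ 0.49   0.872]
 [ 0.872 -0.49 ]] [0.06214909 0.02627384 2.53036399]
```

View pics/w3.png

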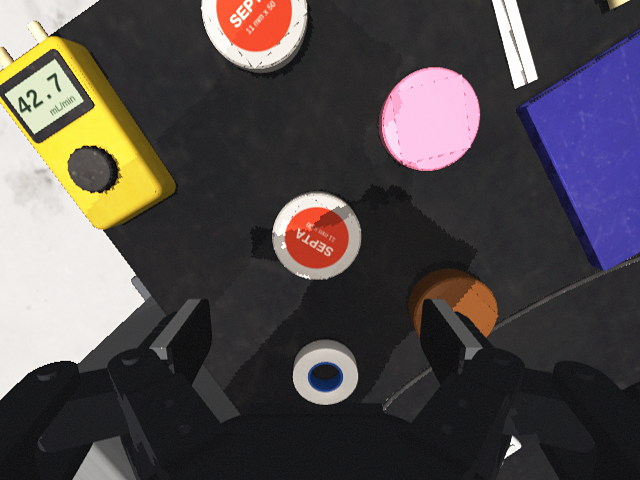

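Tin B at (316,236) lies between the fingers, the brown look-alike and the tape are clear, and tin A is at (255,30). I'll descend and grip it.

```bash
python3 -m creep '[[[0.04,0.01,0.7],[0,0,0],0],[[0.04,0.01,1.4],[0,0,0],0],[[0.04,0.01,2],[0,0,0],0],[[0.04,0.01,2.35],[0,0,0],0],[[0.04,0.01,2.53],[0,0,0],0]]'
python3 -m creep '[[[0,0,0],[0,0,0],0],[[0,0,0],[0,0,0],0.15],[[0,0,0],[0,0,0],0.25],[[0,0,0],[0,0,0],0.4],[[0,0,0],[0,0,0],0.4]]' 60
python3 -m creep '[[[0,0,0],[0,0,0],0.6],[[0,0,0],[0,0,0],0.6]]' 60
```

```text
time_s: 7.45
position: [441.3, 188.0, 16.0]
ee_rot: [0.863, 0.504, -0.002, -0.0]
wrist_force: [-0.4, -0.4, -0.1]
finger_gap: 85.2
grasp_force: 0.0
time_s: 7.95
position: [443.2, 190.6, 19.8]
ee_rot: [0.863, 0.506, 0.001, 0.0]
wrist_force: [-3.3, -1.0, 8.9]
finger_gap: 61.0
grasp_force: 62.9
time_s: 8.15
position: [443.1, 190.6, 19.8]
ee_rot: [0.863, 0.506, 0.001, 0.0]
wrist_force: [-2.8, -0.9, 9.3]
finger_gap: 61.2
grasp_force: 62.9
```

```bash
python3 -m creep '[[[0,0,-0.2],[0,0,0],0.6],[[0,0,-0.5],[0,0,0],0.6],[[0,0,-0.9],[0,0,0],0.6],[[0,0,-1.2],[0,0,0],0.6],[[0,0,-1.4],[0,0,0],0.6]]'
python3 -m creep '[[[0,0,0],[0,0,0],0.6],[[0,0,0],[0,0,0],0.6],[[0,0,0],[0,0,0],0.6],[[0,0,0],[0,0,0],0.6]]'
python3 - <<'E'
from h import *
im,W,c=cam('wrist')
F=[]
for i in range(4): r.read_camera('wrist'); F.append(r.get_obs()['wrist_force'])
print(np.mean(F,0))
o=r.get_obs();p=o['position'];print(p,o['finger_gap'],o['grasp_force'])
P=W.reshape(-1,3);P=P[np.isfinite(P[:,0])];d=np.hypot(P[:,0]-p[0],P[:,1]-p[1])
Q=P[(d<30)&(P[:,2]>75)&(P[:,2]<102)];print(len(Q),Q.mean(0),np.percentile(Q[:,2],[5,50,95]))
E
```

```text
time_s: 8.65
position: [443.2, 190.5, 89.5]
ee_rot: [0.863, 0.506, 0.001, 0.0]
wrist_force: [0.3, -0.0, -3.6]
finger_gap: 61.1
grasp_force: 66.8
time_s: 9.05
position: [441.8, 189.9, 87.0]
ee_rot: [0.863, 0.506, -0.001, -0.0]
wrist_force: [0.7, -0.4, -3.8]
finger_gap: 61.0
grasp_force: 66.7
[ 0.45182379 -0.36132004 -3.57172465]
[442.39693861 190.18671594  87.51359933] 61.094836208760896 66.7192760668695
17374 [443.41165091 192.01835957  93.02166434] [91.96886941 93.20089858 94.17544765]
```

B weighs about 0.37 kg, so it's the heavier one. I'll set it back and lift A.

```bash
python3 -m creep '[[[0,0,0.4],[0,0,0],0.6],[[0,0,0.8],[0,0,0],0.6],[[0,0,1.1],[0,0,0],0.6],[[0,0,1.25],[0,0,0],0.6],[[0,0,1.32],[0,0,0],0.6]]'
python3 -m creep '[[[0,0,0],[0,0,0],0.6],[[0,0,0.02],[0,0,0],0.6],[[0,0,0.02],[0,0,0],0.6]]'
```

```text
time_s: 9.8
position: [442.2, 190.1, 21.2]
ee_rot: [0.863, 0.506, -0.001, -0.0]
wrist_force: [0.7, 0.1, -3.8]
finger_gap: 61.0
grasp_force: 66.7
time_s: 10.1
position: [443.2, 190.5, 21.4]
ee_rot: [0.863, 0.506, 0.001, 0.0]
wrist_force: [0.1, 0.1, -4.0]
finger_gap: 61.2
grasp_force: 66.7
```

```bash
python3 -m creep '[[[0,0,0.02],[0,0,0],0.6],[[0,0,0.04],[0,0,0],0.6],[[0,0,0.05],[0,0,0],0.6],[[0,0,0.05],[0,0,0],0.6]]'
```

```text
time_s: 10.5
position: [443.1, 190.4, 19.8]
ee_rot: [0.863, 0.506, 0.001, 0.0]
wrist_force: [-2.1, -1.9, 9.5]
finger_gap: 61.2
grasp_force: 67.9
```

Touchdown. I'll release, rise, and then go to A.

```bash
python3 -m creep '[[[0,0,0],[0,0,0],0.3],[[0,0,0],[0,0,0],0.1],[[0,0,0],[0,0,0],0],[[0,0,0],[0,0,0],0],[[0,0,0],[0,0,0],0]]'
python3 -m creep '[[[0,0,-0.3],[0,0,0],0],[[0,0,-0.8],[0,0,0],0],[[0,0,-1.4],[0,0,0],0],[[0,0,-2],[0,0,0],0],[[0,0,-2.4],[0,0,0],0]]'
python3 - <<'E'
from h import *
o=r.get_obs();print(o['position'],o['finger_gap'],go([479.5,333.6,138]))
E
```

```text
time_s: 11.0
position: [442.7, 190.3, 18.3]
ee_rot: [0.863, 0.506, 0.0, 0.0]
wrist_force: [-0.0, 0.3, 0.3]
finger_gap: 85.0
grasp_force: 0.0
time_s: 11.5
position: [443.3, 190.6, 140.2]
ee_rot: [0.863, 0.506, 0.001, 0.0]
wrist_force: [0.3, 0.4, -0.1]
finger_gap: 85.4
grasp_force: 0.0
[443.27635784 190.55858887 140.23725138] 85.39295042343987 [ 2.84996284 -0.76586798  0.04857112]
```

```bash
python3 -m creep '[[[0.6,-0.16,0],[0,0,0],0],[[1.2,-0.32,0],[0,0,0],0],[[1.8,-0.48,0],[0,0,0],0],[[2.4,-0.64,0],[0,0,0],0],[[2.85,-0.77,0.05],[0,0,0],0]]'
python3 -m creep '[[[0,0,0],[0,0,0],0],[[0,0,0],[0,0,0],0],[[0,0,0],[0,0,0],0]]'
python3 - <<'E'
from h import *
im,W,c=cam('wrist')
P=W.reshape(-1,3);P=P[np.isfinite(P[:,0])]
for n,x,y in(('A',479.5,333),('B',443,190)):
    d=np.hypot(P[:,0]-x,P[:,1]-y);Q=P[(d<42)&(P[:,2]>20)&(P[:,2]<34)]
    if len(Q)>50: e=cv2.minEnclosingCircle(Q[:,:2].astype(np.float32));print(n,len(Q),e,np.median(Q[:,2]),np.ptp(Q,0)); 
    if n=='A': print(go([e[0][0]+.7,e[0][1]+.5,17]))
o=r.get_obs();print(o['position'],o['joint_positions'])
E
```

```text
time_s: 12.0
position: [479.3, 335.4, 135.9]
ee_rot: [0.863, 0.506, 0.001, -0.0]
wrist_force: [0.5, -0.5, -0.1]
finger_gap: 85.4
grasp_force: 0.0
time_s: 12.3
position: [478.0, 332.3, 135.5]
ee_rot: [0.863, 0.505, -0.001, 0.0]
wrist_force: [-0.6, -0.7, 0.8]
finger_gap: 85.3
grasp_force: 0.0
A 6450 ((479.2450256347656, 333.7356872558594), 32.55048370361328) 26.12896090575151 [64.6779836  64.83548718  8.69263417]
[0.05556999 0.0130877  2.37360709]
B 2021 ((444.2735900878906, 190.90811157226562), 32.61357116699219) 25.74575115940125 [58.22546248 53.97062225  7.9616062 ]
[478.11200368 332.23707497 135.68369895] [ 6.07423554e-01  4.22101674e-01 -1.91470463e-01  9.58399118e-01
 -2.52315035e-04  2.68960716e+00]
```

```bash
python3 -m creep '[[[0.05,0.01,0.6],[0,0,0],0],[[0.05,0.01,1.2],[0,0,0],0],[[0.05,0.01,1.8],[0,0,0],0],[[0.05,0.01,2.2],[0,0,0],0],[[0.05,0.01,2.37],[0,0,0],0]]'
python3 -m creep '[[[0,0,0],[0,0,0],0],[[0,0,0],[0,0,0],0.15],[[0,0,0],[0,0,0],0.25],[[0,0,0],[0,0,0],0.6],[[0,0,0],[0,0,0],0.6]]' 50
python3 -m creep '[[[0,0,0],[0,0,0],0.6],[[0,0,0],[0,0,0],0.6]]' 50
```

```text
time_s: 12.85
position: [478.7, 333.3, 15.4]
ee_rot: [0.863, 0.505, -0.002, 0.0]
wrist_force: [0.2, -0.6, 0.5]
finger_gap: 85.3
grasp_force: 0.0
time_s: 13.35
position: [481.0, 336.1, 19.4]
ee_rot: [0.863, 0.506, 0.001, -0.0]
wrist_force: [-1.7, 0.1, 5.8]
finger_gap: 61.1
grasp_force: 53.5
time_s: 13.55
position: [481.0, 336.1, 19.5]
ee_rot: [0.863, 0.506, 0.001, -0.0]
wrist_force: [-1.0, -0.5, 5.8]
finger_gap: 60.9
grasp_force: 53.4
```

```bash
python3 -m creep '[[[0,0,-0.2],[0,0,0],0.6],[[0,0,-0.5],[0,0,0],0.6],[[0,0,-0.9],[0,0,0],0.6],[[0,0,-1.2],[0,0,0],0.6],[[0,0,-1.4],[0,0,0],0.6]]'
python3 -m creep '[[[0,0,0],[0,0,0],0.6],[[0,0,0],[0,0,0],0.6],[[0,0,0],[0,0,0],0.6],[[0,0,0],[0,0,0],0.6]]'
python3 - <<'E'
from h import *
im,W,c=cam('wrist')
F=[]
for i in range(4): r.read_camera('wrist'); F.append(r.get_obs()['wrist_force'])
print(np.mean(F,0))
p=r.get_obs()['position'];print(p)
P=W.reshape(-1,3);P=P[np.isfinite(P[:,0])];d=np.hypot(P[:,0]-p[0],P[:,1]-p[1])
Q=P[(d<30)&(P[:,2]>75)&(P[:,2]<102)];print(len(Q),np.percentile(Q[:,2],[5,50,95]))
E
```

```text
time_s: 14.05
position: [481.1, 335.9, 89.6]
ee_rot: [0.863, 0.506, 0.001, -0.0]
wrist_force: [0.3, 0.0, -1.3]
finger_gap: 60.7
grasp_force: 54.7
time_s: 14.45
position: [479.6, 334.9, 86.4]
ee_rot: [0.863, 0.506, -0.001, 0.0]
wrist_force: [0.5, 0.5, -2.1]
finger_gap: 61.0
grasp_force: 54.7
[ 0.39048462  0.37144144 -1.57651823]
[480.07949612 335.21680341  86.93976629]
17763 [90.9697138  92.95963236 93.95425595]
```

A weighs about 0.15 kg, so it's the lighter one. I'll set it back down.

```bash
python3 -m creep '[[[0,0,0.4],[0,0,0],0.6],[[0,0,0.8],[0,0,0],0.6],[[0,0,1.1],[0,0,0],0.6],[[0,0,1.25],[0,0,0],0.6],[[0,0,1.33],[0,0,0],0.6]]'
python3 -m creep '[[[0,0,0.02],[0,0,0],0.6],[[0,0,0.04],[0,0,0],0.6],[[0,0,0.06],[0,0,0],0.6],[[0,0,0.06],[0,0,0],0.6]]'
```

```text
time_s: 15.2
position: [479.9, 335.1, 20.1]
ee_rot: [0.863, 0.506, -0.001, 0.0]
wrist_force: [-0.1, 0.2, -1.3]
finger_gap: 61.1
grasp_force: 54.7
time_s: 15.6
position: [480.7, 335.7, 19.5]
ee_rot: [0.863, 0.506, 0.001, -0.0]
wrist_force: [-2.5, -1.2, 5.8]
finger_gap: 60.5
grasp_force: 55.3
```

```bash
python3 -m creep '[[[0,0,0],[0,0,0],0.3],[[0,0,0],[0,0,0],0.1],[[0,0,0],[0,0,0],0],[[0,0,0],[0,0,0],0],[[0,0,0],[0,0,0],0]]'
python3 -m creep '[[[0,0,-0.3],[0,0,0],0],[[0,0,-0.8],[0,0,0],0],[[0,0,-1.4],[0,0,0],0],[[0,0,-2],[0,0,0],0],[[0,0,-2.4],[0,0,0],0]]'
python3 -m creep '[[[-0.6,0.16,0],[0,0,0],0],[[-1.2,0.32,0],[0,0,0],0],[[-1.8,0.48,0],[0,0,0],0],[[-2.4,0.64,0],[0,0,0],0],[[-2.85,0.75,0],[0,0,0],0]]'
python3 -m creep '[[[0,0,0],[0,0,0],0],[[0,0,0],[0,0,0],0],[[0,0,0],[0,0,0],0]]'
python3 - <<'E'
from h import *
im,W,c=cam('wrist')
P=W.reshape(-1,3);P=P[np.isfinite(P[:,0])]
for n,x,y in(('A',480,334),('B',443,190)):
    d=np.hypot(P[:,0]-x,P[:,1]-y);Q=P[(d<42)&(P[:,2]>20)&(P[:,2]<34)]
    if len(Q)>50: e=cv2.minEnclosingCircle(Q[:,:2].astype(np.float32));print(n,len(Q),e,np.median(Q[:,2]),np.ptp(Q,0)); 
    if n=='B': print(go([e[0][0]+.7,e[0][1]+.5,17]))
print(r.get_obs()['position'])
E
```

```text
time_s: 16.1
position: [480.4, 335.5, 17.9]
ee_rot: [0.863, 0.506, 0.0, -0.0]
wrist_force: [0.3, -0.1, -0.3]
finger_gap: 85.5
grasp_force: 0.0
time_s: 16.6
position: [481.0, 335.8, 140.0]
ee_rot: [0.863, 0.506, 0.001, -0.0]
wrist_force: [0.1, -0.3, -0.5]
finger_gap: 85.3
grasp_force: 0.0
time_s: 17.1
position: [442.4, 191.0, 137.7]
ee_rot: [0.863, 0.505, -0.0, 0.0]
wrist_force: [0.3, -0.1, 0.1]
finger_gap: 85.5
grasp_force: 0.0
time_s: 17.4
position: [444.1, 193.6, 138.0]
ee_rot: [0.863, 0.506, 0.001, -0.0]
wrist_force: [-0.6, 1.0, 0.6]
finger_gap: 85.4
grasp_force: 0.0
A 7366 ((479.44708251953125, 332.90667724609375), 32.60487747192383) 26.310347130298858 [64.57071392 57.71670982  9.39903582]
B 6197 ((442.55810546875, 188.5277099609375), 32.63645935058594) 26.10764163646797 [64.97081849 64.59645186  8.41837301]
[-0.09281761  0.03069323  2.4185784 ]
[444.07509889 193.74008128 137.93313334]
```

```bash
python3 -m creep '[[[-0.08,0.03,0.6],[0,0,0],0],[[-0.08,0.03,1.2],[0,0,0],0],[[-0.08,0.03,1.8],[0,0,0],0],[[-0.08,0.03,2.2],[0,0,0],0],[[-0.08,0.03,2.41],[0,0,0],0]]'
python3 -m creep '[[[0,0,0],[0,0,0],0],[[0,0,0],[0,0,0],0.15],[[0,0,0],[0,0,0],0.25],[[0,0,0],[0,0,0],0.6],[[0,0,0],[0,0,0],0.6]]' 70
python3 -m creep '[[[0,0,0],[0,0,0],0.6],[[0,0,0],[0,0,0],0.6]]' 70
```

```text
time_s: 17.95
position: [441.9, 188.9, 15.4]
ee_rot: [0.862, 0.506, -0.001, -0.0]
wrist_force: [0.1, 0.3, -0.3]
finger_gap: 85.4
grasp_force: 0.0
time_s: 18.45
position: [443.3, 189.4, 19.3]
ee_rot: [0.863, 0.506, 0.001, -0.001]
wrist_force: [-3.2, -0.6, 9.6]
finger_gap: 60.6
grasp_force: 73.7
time_s: 18.65
position: [443.3, 189.4, 19.3]
ee_rot: [0.863, 0.506, 0.001, -0.001]
wrist_force: [-3.3, 0.9, 8.9]
finger_gap: 61.0
grasp_force: 73.7
```

```bash
python3 -m creep '[[[0,0,-0.2],[0,0,0],0.6],[[0,0,-0.6],[0,0,0],0.6],[[0,0,-1.1],[0,0,0],0.6],[[0,0,-1.6],[0,0,0],0.6],[[0,0,-2],[0,0,0],0.6]]'
python3 -m creep '[[[0,0,-0.3],[0,0,0],0.6],[[0,0,-0.4],[0,0,0],0.6],[[0,0,-0.4],[0,0,0],0.6],[[0,0,-0.4],[0,0,0],0.6]]'
python3 - <<'E'
from h import *
o=r.get_obs();print(o['position'],o['wrist_force'],o['joint_positions'],go([485.3,-238.5,140]))
E
```

```text
time_s: 19.15
position: [443.0, 188.4, 119.4]
ee_rot: [0.863, 0.506, 0.001, 0.0]
wrist_force: [-0.1, -0.6, -4.7]
finger_gap: 60.4
grasp_force: 77.4
time_s: 19.55
position: [442.1, 188.2, 136.8]
ee_rot: [0.863, 0.506, -0.001, -0.0]
wrist_force: [-0.6, -0.5, -3.5]
finger_gap: 60.4
grasp_force: 77.4
[442.13255942 188.16717735 136.77692943] [-0.56972204 -0.4977283  -3.50784514] [ 4.02421431e-01  2.61648259e-01 -4.37717323e-01  8.72524292e-01
 -8.02789404e-05  2.48372411e+00] [-7.02352728  4.92278578 -0.0610179 ]
```

```bash
python3 -m creep '[[[-0.4,0.28,0],[0,0,0],0.6],[[-1.0,0.7,0],[0,0,0],0.6],[[-1.6,1.12,0],[0,0,0],0.6],[[-2.2,1.54,0],[0,0,0],0.6],[[-2.8,1.96,0],[0,0,0],0.6]]'
python3 -m creep '[[[-0.6,0.42,0],[0,0,0],0.6],[[-1.2,0.84,0],[0,0,0],0.6],[[-1.8,1.26,0],[0,0,0],0.6],[[-2.4,1.68,0],[0,0,0],0.6],[[-3,2.1,0],[0,0,0],0.6]]'
python3 -m creep '[[[-0.5,0.35,0],[0,0,0],0.6],[[-0.9,0.63,0],[0,0,0],0.6],[[-1.2,0.86,0],[0,0,0],0.6],[[-1.2,0.86,0],[0,0,0],0.6],[[-1.2,0.86,0],[0,0,0],0.6]]'
python3 - <<'E'
from h import *
o=r.get_obs();print(o['position'],o['wrist_force'],go([485.3,-238.5,110]))
E
```

```text
time_s: 20.05
position: [458.8, 17.0, 136.2]
ee_rot: [0.863, 0.506, -0.001, -0.001]
wrist_force: [1.8, 0.2, -3.5]
finger_gap: 60.4
grasp_force: 77.4
time_s: 20.55
position: [477.1, -165.0, 136.0]
ee_rot: [0.863, 0.506, -0.001, -0.001]
wrist_force: [0.7, 0.8, -4.5]
finger_gap: 60.4
grasp_force: 77.4
time_s: 21.05
position: [485.7, -236.7, 136.4]
ee_rot: [0.863, 0.505, -0.0, -0.001]
wrist_force: [1.1, 0.0, -3.7]
finger_gap: 60.4
grasp_force: 77.4
[ 485.73682036 -236.72402081  136.44759632] [ 1.08958572  0.01069396 -3.73020103] [-0.03553339  0.01090863  0.52891066]
```

```bash
python3 -m creep '[[[-0.03,0.01,0.2],[0,0,0],0.6],[[-0.03,0.01,0.4],[0,0,0],0.6],[[-0.03,0.01,0.52],[0,0,0],0.6],[[-0.03,0.01,0.52],[0,0,0],0.6],[[-0.03,0.01,0.52],[0,0,0],0.6]]'
python3 -m creep '[[[0,0,0],[0,0,0],0.6],[[0,0,0],[0,0,0],0.6],[[0,0,0],[0,0,0],0.6],[[0,0,0],[0,0,0],0.6],[[0,0,0],[0,0,0],0.6]]'
python3 - <<'E'
from h import *
im,W,c=cam('wrist');cv2.imwrite('pics/w4.png',im)
p=r.get_obs()['position']
P=W.reshape(-1,3);P=P[np.isfinite(P[:,0])];d=np.hypot(P[:,0]-p[0],P[:,1]-p[1])
Q=P[(d<45)&(P[:,2]>90)&(P[:,2]<125)];print(p,len(Q),Q.mean(0),np.percentile(Q[:,2],[5,50,95]))
im,W,c=cam('top');P=W.reshape(-1,3);P=P[np.isfinite(P[:,0])]
for n,x,y,lo,hi,q in(('A',480,334,18,40,45),('cap',459,-55,23,60,40)):
    d=np.hypot(P[:,0]-x,P[:,1]-y);Q=P[(d<q)&(P[:,2]>lo)&(P[:,2]<hi)];print(n,len(Q),np.median(Q,0))
print(r.get_obs()['qvel'])
E
```

```text
time_s: 21.55
position: [485.8, -238.2, 111.0]
ee_rot: [0.863, 0.506, -0.0, -0.0]
wrist_force: [0.9, -1.9, -3.5]
finger_gap: 60.7
grasp_force: 77.4
time_s: 22.05
position: [486.1, -238.7, 111.4]
ee_rot: [0.863, 0.506, 0.0, 0.0]
wrist_force: [-0.3, -0.1, -4.4]
finger_gap: 60.6
grasp_force: 77.4
[ 486.03112484 -238.70844869  111.38607345] 21844 [ 487.94616705 -236.17013161  117.51985067] [112.6680326  118.07342592 119.38929276]
A 688 [480.05755978 332.35768996  24.31037424]
cap 316 [459.75264666 -56.32246665  25.93463525]
[ 0.00103472 -0.00032657 -0.00229034  0.0001757  -0.00018302 -0.00186262]
```

View pics/w4.png

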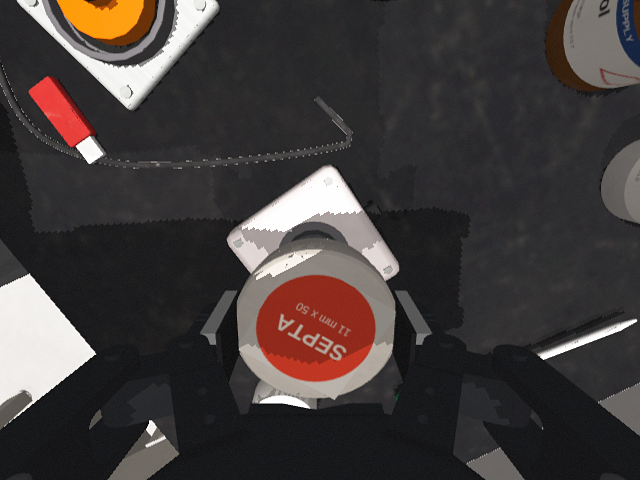

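The picture shows the tin at (316,320), level in the grip over the reader, with the cap in its cup at (110,10). The tin's centre is about 65 mm above the window, so its underside is about 5 cm above it. Handing in.

```bash
python3 -c "
from workcell import r
print(r.sign_off())"
```

```text
the job is handed in; nothing more can be done
None
```

The job is handed in but no verdict came back: the cap lies flat in the holder cup, the lighter tin (about 0.15 kg) is back on the bench, and the heavier one (about 0.37 kg) is held level over the reader's window with its underside about 5 cm above it.

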